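# Centre-mark the last screw hole of a hanging rail with the automatic punch

## Task

Mark the centre of the empty countersunk screw hole in the picture frame's hanging rail with the automatic punch: take the punch from the tool block, set its nose in the hole and press straight down until it snaps, without leaning on it hard, which would bend the rail. Then stand the punch upright in the middle socket of the block again, fully home, and let go; do not press it on any other part of the frame, and leave the cups and the screwdriver where they are.

Things in the scene. Friction and masses are not known exactly. Their poses are not given: they have to be found in the camera images.
- punch: automatic punch, steel and brass, 160 g, upright in the block's middle socket. Origin: on its axis at the barrel's lower end, a flat shoulder that rests on the block; +z along the axis to the cap. Below hangs the nose, 11 mm wide, with a 90 degree cone to a 4 mm flat tip. It is screwed in to an unknown length: the tip is 20 to 36 mm below the shoulder, fixed during the job
- punch_grip (a point): on the punch's axis, 70 mm above the shoulder, 31 mm below the top of the cap: where to hold it. Plain round steel grip 15 mm in diameter from 12 to 85 mm above the shoulder, between a brass collar and a brass cap, both 18 mm in diameter
- punch_cap (a point): top of the punch's cap, 101.5 mm above the shoulder. How it works: pressed on its seated nose, the barrel sinks against a spring, 4 N at once and 2 N more per mm, until after about 5 mm, at about 13 N, it trips with a snap: a pin jumps out and dents the wood and the push drops about 4 N. Some 2.5 mm farther down is a hard stop. Re-arms itself when lifted
- frame: wooden picture frame, 160 mm (its x) by 240 mm (y), 18 mm thick, fixed face down on newspaper; origin under its centre, z up. On its -x member lies an aluminium hanging rail 34 by 130 by 5 mm, long along y, its top 23 mm above the table, with a 6 mm lip up along its outer edge and three countersunk holes 45 mm apart; two hold screws. More than 20 N from the punch bends the rail
- hole (a point): centre of the mouth of the rail's empty hole (the one towards the frame's +y), level with the rail's top. 90 degree countersink, 12.5 mm across at the mouth and 6.5 mm at 3 mm depth, the wood 5 mm below the mouth; the punch's nose seats centred with its tip about 4 mm below the mouth
- mark (a joint): depth in m of the punch mark in the wood at the bottom of the empty hole: 0 unmarked, over 0.001 when the punch has tripped there; it stays
- block: wooden tool block fixed to the table, 60 mm (x) by 100 mm (y), 45 mm high, origin under its centre, three sockets in its top in a row along y, 30 mm apart
- socket (a point): centre of the mouth of the block's middle socket, 45 mm above the table; the socket is 13.5 mm wide and 40 mm deep. The punch is home when its nose is in it and its shoulder rests on the block's top
- cup_a: empty white plastic cup, 72 mm wide at the rim, 95 mm high, origin under its middle, standing beside the frame; bystander
- cup_b: the same kind of cup, standing beside the tool block; bystander
- driver: screwdriver 170 mm long lying beside the frame; bystander

How it is judged:
On the way, in this order (a step that is already met when the one before it is completed fails the run):
1. the punch, upright, bears on the rail with its axis over the empty hole (contact force between punch and frame above 2 N and horizontal distance between punch and hole below 0.003 m and angle between punch's own z axis and vertical below 0.12 rad), for 0.05 s.
2. the punch has tripped in the hole and marked the wood, still upright over the hole (value of joint mark above 0.001 m and horizontal distance between punch and hole below 0.003 m and angle between punch's own z axis and vertical below 0.12 rad), for 0.02 s.
At the end, for the whole second after the job is handed in: the wood in the empty hole carries a mark more than 1 mm deep, and the punch stands still and released in the middle socket of the block, its shoulder within 3 mm of the block's top, its axis within 4 mm of the socket's centre and within 0.1 rad of upright (value of joint mark above 0.001 m and horizontal distance between punch and socket below 0.004 m and height (world z) of punch between 0.042 and 0.048 m and angle between punch's own z axis and vertical below 0.1 rad and linear speed of punch below 0.02 m/s); the robot touches nothing.
It fails at once if the punch bears on the rail or frame with more than 20 N (contact force between punch and frame above 20 N).
It fails at once if the punch presses with more than 8 N on the rail or frame with its axis more than 5 mm from the empty hole (contact force between punch and frame above 8 N and horizontal distance between punch and hole above 0.005 m).
It fails at once if the punch is tipped over (more than 0.5 rad from upright) (angle between punch's own z axis and vertical above 0.5 rad).
It fails at once if a cup or the screwdriver is moved more than 15 mm (distance of any of cup_a, cup_b, driver from where it was at the start of the episode above 0.015 m).
It also fails if it takes over 51 s, if anything falls off the work surface, if the arm or the gripper's body presses on something with over 40 N, if the wrist force passes 120 N, or if a joint passes its speed limit or range.

## Robot

A 6-joint arm with a two-finger parallel gripper is mounted at the origin on the work surface. World frame = base frame: x ahead of the robot, y to its left, z up, the work surface at z = 0. Lengths are in m, angles in rad, forces in N, time in s.
With the tool pointing down it reaches from about 0.3 to 0.775 m from the base axis. Payload 14.6 kg.
Tool frame: the origin (TCP) lies on the centre line of the jaws, within the pads' length; the fingertips stand 19 mm ahead of it and the grasp point (between the pads) is the TCP; z points along the fingers, y is the direction in which the jaws open and shut (so a half turn about z gives the same grasp; the last joint's range is limited). The gripper opens to 94 mm and grips with 3 to 60 N. Pads are 16 mm wide; open, the fingers measure 119 mm over their backs; the gripper's body (75 mm by 177 mm) begins 78 mm behind the grasp point.
Start: joints at [1.23, 0.3, 1.521, -0, 1.321, -0.067], TCP at [0.149, 0.53, 0.224] pointing down, gripper open.
Joint ranges: [-3.03, 3.03], [-0.79, 2.21], [0.23, 2.52], [-1.04, 4.18], [0, 3.07], [-2.55, 2.55]. Speed limits (rad/s): [2.22, 2.22, 2.57, 3.14, 3.14, 3.14].

## Interface

Orientations are given as [roll, pitch, yaw] about the fixed x, y, z axes, in that order (R = Rz(yaw) Ry(pitch) Rx(roll)).
In Python, from station import ctrl gives the robot as it stands. The module is installed in compiled form; this text tells all that it offers.
- The arm moves only by the shell command python3 -m creep 'ROWS' [FORCE]. ROWS is a JSON object of lists of equal length, an entry for each row: "translation": the shift along the world's x, y, z in mm, a list of three; "yaw": the turn about the world's z in rad; "gripper": the closure in counts, from 0 (fully open) to 255 (shut). A call has 1 to 5 rows; each row is the pose to reach, as a shift and turn from the pose measured when the call began; what a row does not reach only later rows make up. A row lasts 1/12 s, in which the tool goes at most 41.7 mm and 7.16 degrees, less where a joint would pass 70% of its speed; a pose out of reach is approached as far as the arm can. A call with a gripper value outside its range is refused whole. The fingers move at their own pace and stop on an object; FORCE is the grip in N (left out, the last holds). Time passes only in rows, so rows that repeat a pose let the fingers close. It gives the time, the measured TCP pose, the force and the opening at its end, in the units of the state.
- ctrl.get_obs(): the state, without advancing time (a new reading comes with each control period).
- ctrl.camera(name): name is "scene" or "top" or "wrist"; returns a dict with "pixels" (420x560x3 uint8, red, green, blue), "depth" (420x560 float32, m along the optical axis (not along the pixel's ray), 0 where there is no reading), "fx", "fy", "cx", "cy" (pixels), "R" (3x3) and "t" (3): a world point X has camera coordinates R X + t; the wrist camera has in their place "tool_from_camera" (4x4, takes a point from camera to tool coordinates, whose origin is the TCP and whose axes are the flange's). Camera axes: x right, y down, z forward; pixel columns grow to the right and rows downward; lengths in m; the calibration is good to about 2 mm. A picture is of the moment at which its call begins: read the wrist's pose just before it.
- ctrl.hand_in(): hands the job in, once; it reports no verdict.
The state is a dict: "time_s": time; "qpos": joint angles; "joint_vel": joint speeds; "tau": joint torques, N m; "ee_pos": TCP position; "eef_rot": TCP orientation; "force": force on the tool from outside, world axes, zero at the start; "moment": the same for the moment, N m; "grip_width": finger opening in m.
Only numpy, scipy, OpenCV 4.12 (cv2) and the standard library are available. Lean on these libraries where they do the work, as an engineer would, in place of code of your own. Each camera call takes 0.05 s, during which the arm holds its last target. There are 200 camera calls.

## Working session

There is one attempt and no reset: what is moved stays moved. The work goes in short steps, Python scripts to look and compute and a shell command to move; the robot and the scene stay as the last step left them, time stands still between calls to the robot, and variables do not carry over. Pictures are saved under pics/ and viewed, about 8 in all and at most 12, crops included, and the job is handed in when it is done.

```bash
mkdir -p pics
cat > h.py <<'E'
import numpy as np, cv2
from station import ctrl
from scipy.spatial.transform import Rotation as Ro
def grab(n):
    o=ctrl.get_obs(); c=ctrl.camera(n)
    if n=="wrist":
        T=np.eye(4); T[:3,:3]=Ro.from_euler('xyz',o['eef_rot']).as_matrix(); T[:3,3]=o['ee_pos']
        M=np.linalg.inv(T@np.array(c['tool_from_camera'])); c['R']=M[:3,:3]; c['t']=M[:3,3]
    c['R']=np.array(c['R']); c['t']=np.array(c['t'])
    return c,o
def save(c,f,crop=None,k=1):
    p=c['pixels'][:,:,::-1]
    if crop: p=p[crop[1]:crop[3],crop[0]:crop[2]]
    cv2.imwrite('pics/'+f,cv2.resize(p,None,fx=k,fy=k,interpolation=cv2.INTER_CUBIC))
def ray(c,u,v,z):
    d=c['R'].T@np.array([(u-c['cx'])/c['fx'],(v-c['cy'])/c['fy'],1]); o=-c['R'].T@c['t']
    return o+d*(z-o[2])/d[2]
def pts(c):
    D=c['depth']; v,u=np.indices(D.shape)
    P=np.stack([(u-c['cx'])/c['fx']*D,(v-c['cy'])/c['fy']*D,D],-1)
    return (P-c['t'])@c['R']
def proj(c,X):
    p=c['R']@np.array(X)+c['t']; return c['fx']*p[0]/p[2]+c['cx'],c['fy']*p[1]/p[2]+c['cy']
E
python3 - <<'E'
from h import *
for n in("top","scene"):
    c,o=grab(n); save(c,n+"0.png"); np.save(n+"0.npy",c,allow_pickle=True)
    print(n,-c['R'].T@c['t'],c['fx'],c['R'][2])
c,o=grab("wrist"); save(c,"w0.png"); print(c['tool_from_camera'],{k:np.round(v,3) for k,v in o.items()})
E
```

```text
top [0.29923934 0.01243174 1.58703002] 541.1026795362262 [ 0.1907417  -0.00204837 -0.98163812]
scene [ 1.00599297 -0.54831897  0.7648414 ] 411.17000992459043 [-0.42174364  0.59136814 -0.68732526]
[[ 4.45278878e-04 -9.57525721e-01 -2.88347526e-01  8.48904801e-02]
 [ 9.99999898e-01  4.46920532e-04  6.01389872e-05  5.43208345e-04]
 [ 7.12838025e-05 -2.88347523e-01  9.57525822e-01 -1.59580008e-01]
 [ 0.00000000e+00  0.00000000e+00  0.00000000e+00  1.00000000e+00]] {'time_s': np.float64(0.1), 'qpos': array([ 1.23 ,  0.3  ,  1.522, -0.   ,  1.321, -0.067]), 'joint_vel': array([ 0.   , -0.002, -0.003, -0.002, -0.002, -0.001]), 'tau': array([-0.0000e+00, -5.3264e+01, -3.5328e+01,  7.1000e-02,  2.4000e-02,
       -0.0000e+00]), 'ee_pos': array([0.149, 0.529, 0.224]), 'eef_rot': array([-3.141, -0.   ,  2.868]), 'force': array([ 0.263,  0.655, -0.104]), 'moment': array([ 0.011,  0.003, -0.027]), 'grip_width': np.float64(0.094)}
```

View pics/top0.png

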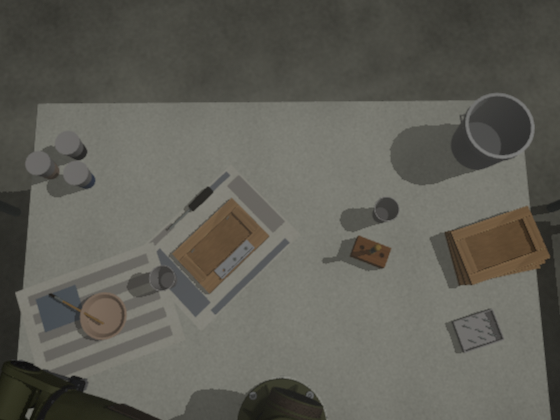

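View pics/scene0.png

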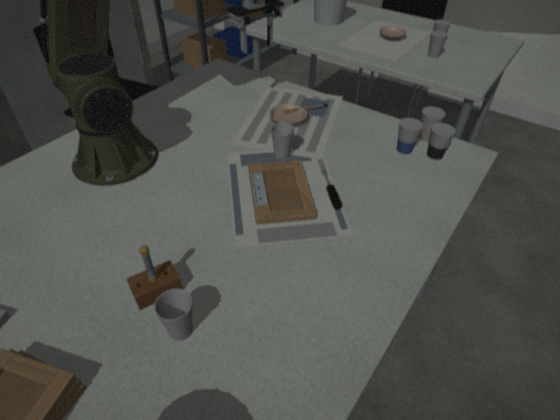

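Top view: the block is at (370,252) with the brass cap near (378,247). The frame is at (219,245), with its rail running from (218,272) to (252,245). The cups are at (385,209) and (161,279).

Run:
```python
from h import *
c=np.load("top0.npy",allow_pickle=True).item()
p=c['pixels'][:,:,::-1]
g=lambda a:cv2.resize(np.clip(a.astype(float)*1.8,0,255).astype(np.uint8),(400,400),interpolation=cv2.INTER_CUBIC)
cv2.imwrite('pics/t1.png',np.hstack([g(p[220:300,200:280]),g(p[200:280,335:415])]))
P=pts(c)
for n,u,v in(("block",370,252),("cap",378,247),("rail",235,258)): print(n,P[v,u])
hsv=cv2.cvtColor(p,cv2.COLOR_BGR2HSV)
m=((P[...,2]>.035)&(P[...,2]<.055)).astype(np.uint8); m[:, :335]=0;m[:,400:]=0;m[:225]=0;m[290:]=0
q=P[m>0][:,:2].astype(np.float32); r=cv2.minAreaRect(q); print("blockrect",r,len(q))
m=((P[...,2]>.13)&(P[...,2]<.16)); m[:, :335]=0;m[:,400:]=0; print("cap pts",P[m].mean(0) if m.any() else 0,m.sum())
```

```text
block [ 0.470171   -0.25659944  0.05587813]
cap [ 0.473541   -0.26300759  0.14454489]
rail [0.45955362 0.12902982 0.02227232]
blockrect ((0.47542107105255127, -0.263100802898407), (0.10109773278236389, 0.0620155856013298), 68.25257110595703) 653
cap pts [ 0.4743893  -0.26200402  0.1441209 ] 41
```

View pics/t1.png

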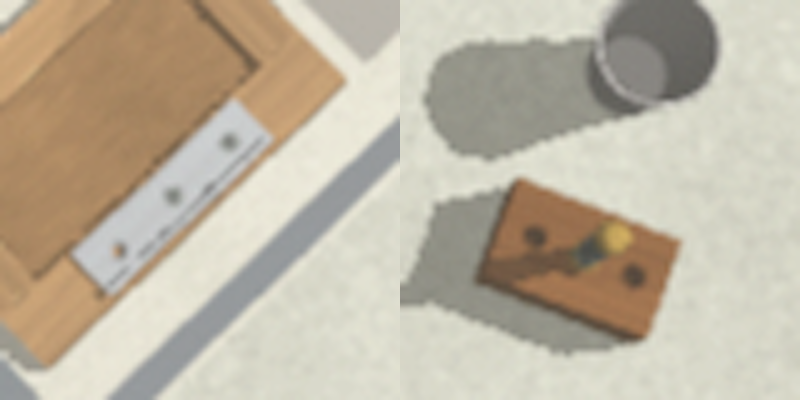

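The brown-bottomed hole in the crop at (120,250) is full-image (224,270). It is the empty one, at the rail's +y end, and the other two holes hold grey screws.

Run:
```python
from h import *
c=np.load("top0.npy",allow_pickle=True).item(); P=pts(c)
for n,u,v in(("hole",223.6,269.6),("mid",234.3,258.7),("far",245.6,247.9)): print(n,ray(c,u,v,.023))
for n,u,v in(("socketfar+y",361.6,246.8),("socket-y",381.3,254.8)): print(n,ray(c,u,v,.045))
print("cap",ray(c,378,247,.1465))
for n,a in(("cupb",(370,190,402,230)),("cupa",(145,262,180,298))):
    Q=P[a[1]:a[3],a[0]:a[2]].reshape(-1,3); Q=Q[(Q[:,2]>.08)&(Q[:,2]<.11)]; print(n,cv2.minEnclosingCircle(Q[:,:2].astype(np.float32)))
```

```text
hole [0.42627067 0.1616028  0.023     ]
mid [0.45746766 0.13098698 0.023     ]
far [0.48860085 0.09839104 0.023     ]
socketfar+y [ 0.48651139 -0.23506074  0.045     ]
socket-y [ 0.46311239 -0.29046103  0.045     ]
cap [ 0.47330476 -0.26263427  0.1465    ]
cupb ((0.5904325246810913, -0.30154532194137573), 0.03684251382946968)
cupa ((0.40107014775276184, 0.3229009509086609), 0.03618216887116432)
```

```bash
python3 -m creep '{"translation":[[25,-33,0],[50,-66,0],[75,-100,0],[100,-133,0],[125,-166,0]],"yaw":[0,0,0,0,0],"gripper":[0,0,0,0,0]}' 10
python3 -m creep '{"translation":[[25,-33,0],[50,-66,0],[75,-100,0],[100,-133,0],[125,-166,0]],"yaw":[0,0,0,0,0],"gripper":[0,0,0,0,0]}'
```

```text
time_s: 0.57
ee_pos: [0.2742, 0.3616, 0.2239]
eef_rot: [-3.141, -0.0, 2.868]
force: [0.8, 0.2, 0.1]
grip_width: 0.0942
time_s: 0.98
ee_pos: [0.3992, 0.1946, 0.224]
eef_rot: [-3.141, 0.0, 2.868]
force: [1.3, 0.5, -0.0]
grip_width: 0.094
```

```bash
python3 -m creep '{"translation":[[14,-17,0],[27,-33,0],[27,-33,0],[27,-33,0]],"yaw":[0,0,0,0],"gripper":[0,0,0,0]}'
python3 - <<'E'
from h import *
c,o=grab("wrist"); save(c,"w1.png"); np.save("w1.npy",c,allow_pickle=True)
print(o['ee_pos'],proj(c,[.4263,.1616,.023]))
E
```

```text
time_s: 1.32
ee_pos: [0.4263, 0.1611, 0.2238]
eef_rot: [-3.141, -0.0, 2.866]
force: [-0.4, 0.7, -0.1]
grip_width: 0.0939
[0.4263152  0.16111161 0.22375611] (np.float64(283.443243144524), np.float64(187.23900607327047))
```

View pics/w1.png

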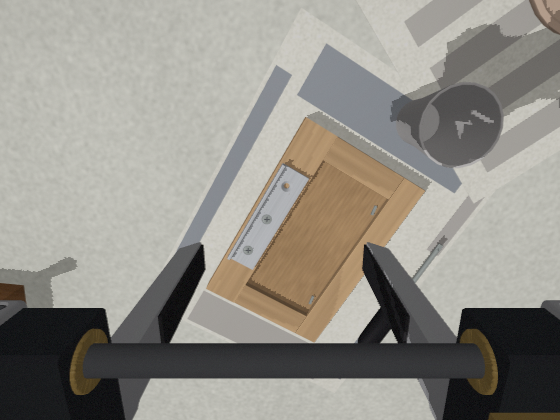

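Wrist view: the rail's holes are at (286,187), (267,219) and (248,250), and the empty one is the first. Next I refine it and move over the punch.

```bash
python3 - <<'E'
from h import *
c=np.load("w1.npy",allow_pickle=True).item()
p=c['pixels']; hsv=cv2.cvtColor(p,cv2.COLOR_RGB2HSV)
roi=np.zeros(p.shape[:2],bool); roi[179:196,277:295]=1
s=hsv[...,1].astype(float); print(s[180:195,278:295].astype(int))
for (u,v) in((286,187),(267,219),(248,250)): print(ray(c,u,v,.023))
E
python3 -m creep '{"translation":[[4,-36,0],[8,-72,0],[12,-108,0],[16,-144,0],[20,-180,0]],"yaw":[0,0,0,0,0],"gripper":[0,0,0,0,0]}'
python3 -m creep '{"translation":[[4,-36,0],[8,-72,0],[12,-108,0],[16,-144,0],[20,-180,0]],"yaw":[0,0,0,0,0],"gripper":[0,0,0,0,0]}'
python3 -m creep '{"translation":[[6,-32,0],[9,-64,0],[9,-64,0],[9,-64,0]],"yaw":[0,0,0,0],"gripper":[0,0,0,0]}'
python3 - <<'E'
from h import *
c,o=grab("wrist"); save(c,"w2.png"); np.save("w2.npy",c,allow_pickle=True)
print(o['ee_pos'],proj(c,[.474,-.2625,.1465]))
E
```

```text
[[  8   9   7   7   7   9   7   6   6   8   7   7   7   7   7   6   6]
 [  6   7   7   8   7   7   8   8   8   7   9   9   7   9   7   6   6]
 [  7   7   6   7   9   6   9   8   8   6   7   7   7   6   3   7   7]
 [  7   7   6   7   7   9   4  50  76  64  17   7   7   7   6   8   7]
 [  8   7   7   9   8   2  53 103  94  94  79  14   7   7   7   7   8]
 [  7   7   6   9  11   7  91 101  95  94  85  37   7   6   7   7   7]
 [  9   6   9   7  11   5  82  98  94  93  83  20   7   6   6   6   8]
 [  7  10   9   9   7   4  34  96 100  90  51   6   7   7   6   7   7]
 [  6   6   7   6   8  11   6   4  17  21   7   7   7   7   8   7   7]
 [  7   4   7   7   9  10   8   8   9   7   8   6   7   8   6   7   6]
 [  9   9   9   8   7   9  10   9   9   8   8   8   7   7   7   7   6]
 [ 10   7   7   8   9   7   8   7   7   6   7   7   8   7   7   7   7]
 [  7   7   6   7   7   6   7   7   9   8   6   7   7   8   6   7   7]
 [  6   6   6   7   7   9   7   7   7   7   6   4   7   8   8   7   7]
 [  6   7   7   7   7   9   9   7   7   6   4   1   7   6   6   9   8]]
[0.42681147 0.16442859 0.023     ]
[0.45727919 0.13318986 0.023     ]
[0.48836997 0.10043876 0.023     ]
time_s: 1.78
ee_pos: [0.4455, -0.0186, 0.224]
eef_rot: [-3.141, -0.0, 2.87]
force: [0.4, -0.3, 0.7]
grip_width: 0.094
time_s: 2.2
ee_pos: [0.4656, -0.1992, 0.2241]
eef_rot: [-3.141, 0.0, 2.871]
force: [0.5, 0.1, -1.7]
grip_width: 0.094
time_s: 2.53
ee_pos: [0.4748, -0.263, 0.2236]
eef_rot: [-3.141, -0.001, 2.871]
force: [-0.1, 0.6, 0.6]
grip_width: 0.0939
[ 0.47476175 -0.26296     0.22360815] (np.float64(282.93210417098294), np.float64(223.63503025248014))
```

View pics/w2.png

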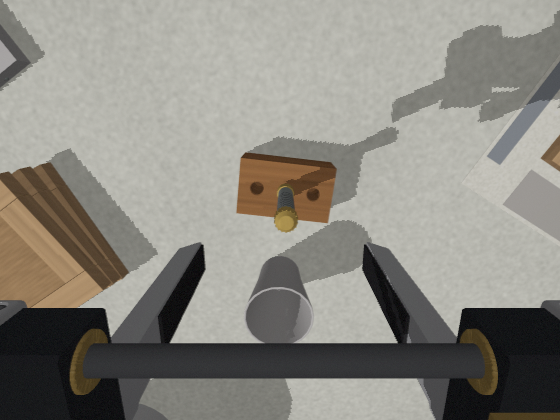

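Wrist view: the cap's top is at about (286,218) and the outer sockets are at (257,188) and (313,194). The cup is well behind the punch, outside the fingers' path.

Run:
```python
from h import *
c=np.load("w2.npy",allow_pickle=True).item(); p=c['pixels']; hsv=cv2.cvtColor(p,cv2.COLOR_RGB2HSV)
m=cv2.inRange(hsv,(18,110,60),(35,255,255)); m[:200]=0;m[240:]=0;m[:,:265]=0;m[:,305:]=0
v,u=np.nonzero(m); print("cap px",u.mean(),v.mean(),u.min(),u.max(),v.min(),v.max(),len(u))
P=pts(c); Q=P[m>0]; k=abs(Q[:,2]-.1465)<.004; print("depth cap",Q[k].mean(0),k.sum())
print(ray(c,u.mean(),v.min()+8,.1465))
a,b=ray(c,257,188,.045),ray(c,313,194,.045); print("sock",(a+b)/2,np.linalg.norm(a-b))
w=np.load("w1.npy",allow_pickle=True).item(); print("hole",ray(w,286.4,185.3,.018))
o=ctrl.get_obs(); R=Ro.from_euler('xyz',o['eef_rot']).as_matrix(); print("tool y",R[:,1],"x",R[:,0])
```

```text
cap px 285.5917926565875 218.75161987041037 275 297 206 231 463
depth cap [ 0.47357391 -0.26037386  0.14448717] 299
[ 0.46712394 -0.2585115   0.1465    ]
sock [ 0.47410755 -0.26033959  0.045     ] 0.059396980771522
hole [0.42616952 0.16511278 0.018     ]
tool y [ 2.66559181e-01  9.63818533e-01 -1.98145872e-04] x [-9.63818343e-01  2.66559253e-01  6.05571896e-04]
```

```bash
python3 -m creep '{"translation":[[-1,2,-35],[-1,2,-70],[-1,2,-100],[-1,2,-108.6],[-1,2,-108.6]],"yaw":[0,0,0,0,0],"gripper":[0,0,0,0,0]}'
python3 - <<'E'
from h import *
c,o=grab("wrist"); save(c,"w3.png"); np.save("w3.npy",c,allow_pickle=True)
print(o['ee_pos'],proj(c,o['ee_pos']),o['force'])
E
```

```text
time_s: 3.0
ee_pos: [0.4734, -0.2583, 0.1138]
eef_rot: [3.141, -0.004, 2.873]
force: [-0.1, 0.5, 0.4]
grip_width: 0.0937
[ 0.47335515 -0.25825312  0.113802  ] (np.float64(282.27692764658656), np.float64(273.15435040406527)) [-0.08874392  0.45760624  0.37965109]
```

View pics/w3.png

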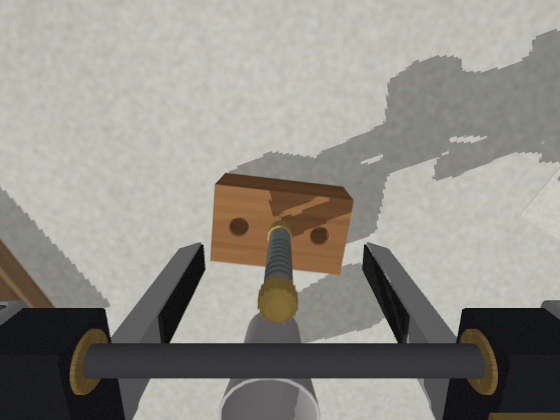

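Wrist view: the punch stands between the open fingers. Its axis runs from the collar at (279,230) to the cap at (277,305), about 5 px left of the jaw centre at u≈284.

Run:
```python
from h import *
c=np.load("w3.npy",allow_pickle=True).item()
o=ctrl.get_obs(); e=o['ee_pos']; print(e)
for z in(.05,.096,.115,.1465): print(z,proj(c,[.4738,-.261,z]), proj(c,[e[0],e[1],z]))
P=pts(c)
for v in(250,260,270,280,290):
    u=np.arange(262,296); q=P[v,u]; k=q[:,2]>.06; print(v,u[k].min(),u[k].max(),q[k].mean(0),q[k][len(q[k])//2])
p=P[295:312,265:290].reshape(-1,3); print(p[p[:,2]>.142].mean(0))
```

```text
[ 0.47414438 -0.25909304  0.11581864]
0.05 (np.float64(278.9733121152638), np.float64(232.67962813379395)) (np.float64(281.6413561281229), np.float64(232.4556626723085))
0.096 (np.float64(278.0528611643459), np.float64(260.5784133869579)) (np.float64(281.32522722338115), np.float64(260.31049158117366))
0.115 (np.float64(277.53841467882427), np.float64(276.1712399351849)) (np.float64(281.148528179445), np.float64(275.87984181576695))
0.1465 (np.float64(276.4031948693177), np.float64(310.5796499096426)) (np.float64(280.7585781542254), np.float64(310.23921570589914))
250 268 291 [ 0.46849587 -0.25865257  0.09367303] [ 0.46741621 -0.25803431  0.09639601]
260 267 291 [ 0.46848706 -0.25880191  0.10714427] [ 0.46721097 -0.25841726  0.10992911]
270 265 292 [ 0.46872923 -0.25900135  0.11844212] [ 0.46729759 -0.25830078  0.12148244]
280 264 293 [ 0.467244   -0.25840321  0.13182194] [ 0.46521742 -0.2575481   0.13576917]
290 262 295 [ 0.46751809 -0.2583596   0.14054531] [ 0.4669792  -0.25796737  0.1416012 ]
[ 0.47052902 -0.25980437  0.14593696]
```

```bash
python3 -m creep '{"translation":[[0,-1.7,-0.8],[0,-1.7,-0.8],[0,-1.7,-0.8],[0,-1.7,-0.8]],"yaw":[0,0,0,0],"gripper":[100,160,255,255]}' 6
python3 -m creep '{"translation":[[0,0,0],[0,0,0],[0,0,0],[0,0,0]],"yaw":[0,0,0,0],"gripper":[255,255,255,255]}'
```

```text
time_s: 3.38
ee_pos: [0.4745, -0.261, 0.1161]
eef_rot: [-3.141, 0.001, 2.873]
force: [-0.1, 0.4, 0.1]
grip_width: 0.0707
time_s: 3.72
ee_pos: [0.4745, -0.261, 0.1161]
eef_rot: [-3.141, 0.001, 2.873]
force: [-0.5, 0.2, 0.1]
grip_width: 0.0437
```

```bash
for i in 1 2; do python3 -m creep '{"translation":[[0,0,0],[0,0,0],[0,0,0],[0,0,0]],"yaw":[0,0,0,0],"gripper":[255,255,255,255]}'; done
```

```text
time_s: 4.05
ee_pos: [0.4745, -0.261, 0.1161]
eef_rot: [-3.141, 0.0, 2.873]
force: [-0.2, 0.4, 0.2]
grip_width: 0.0176
time_s: 4.38
ee_pos: [0.4745, -0.261, 0.1161]
eef_rot: [-3.141, 0.001, 2.873]
force: [-0.3, 0.5, -0.5]
grip_width: 0.017
```

```bash
python3 -m creep '{"translation":[[0,0,0],[0,0,0],[0,0,0],[0,0,0]],"yaw":[0,0,0,0],"gripper":[255,255,255,255]}' 55
python3 -m creep '{"translation":[[0,0,0],[0,0,5],[0,0,10]],"yaw":[0,0,0],"gripper":[255,255,255]}'
python3 - <<'E'
from h import *
print(ctrl.get_obs()['force'],ctrl.get_obs()['grip_width'])
c,o=grab("wrist"); save(c,"w4.png",(200,160,360,340),3); np.save("w4.npy",c,allow_pickle=True)
E
```

```text
time_s: 4.72
ee_pos: [0.4745, -0.261, 0.1161]
eef_rot: [-3.141, 0.001, 2.873]
force: [0.3, -0.4, -0.3]
grip_width: 0.0157
time_s: 4.97
ee_pos: [0.4743, -0.2609, 0.1262]
eef_rot: [-3.141, -0.0, 2.873]
force: [-0.3, 0.1, -2.2]
grip_width: 0.0154
[-0.34763844  0.05472969 -2.1836371 ] 0.01539998592639652
```

View pics/w4.png

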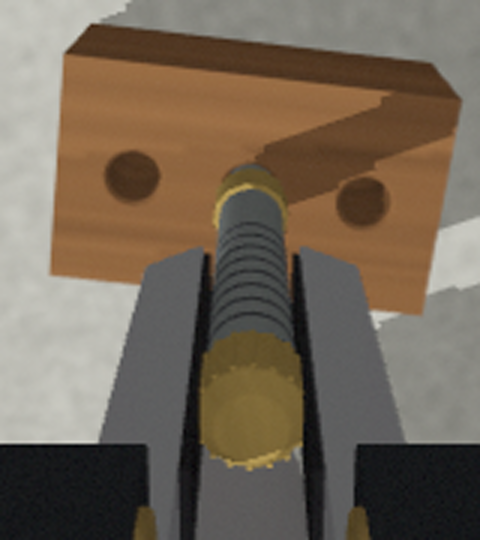

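The punch is held: the weight reads −2.2 N and the width is 15.4 mm. Next I lift it clear and carry it over.

```bash
python3 -m creep '{"translation":[[0,0,20],[0,0,40],[0,0,60],[0,0,72],[0,0,72]],"yaw":[0,0,0,0,0],"gripper":[255,255,255,255,255]}'
python3 -m creep '{"translation":[[-3,25,0],[-7,58,0],[-11,92,0],[-15,126,0],[-19,160,0]],"yaw":[0,0,0,0,0],"gripper":[255,255,255,255,255]}'
python3 -m creep '{"translation":[[-4,34,0],[-8,68,0],[-12,102,0],[-16,136,0],[-20,170,0]],"yaw":[0,0,0,0,0],"gripper":[255,255,255,255,255]}'
```

```text
time_s: 5.43
ee_pos: [0.4756, -0.2617, 0.2023]
eef_rot: [-3.139, 0.006, 2.873]
force: [-0.4, -0.4, -2.4]
grip_width: 0.016
time_s: 5.85
ee_pos: [0.4558, -0.1002, 0.2015]
eef_rot: [-3.14, 0.005, 2.873]
force: [-0.2, 0.2, -1.8]
grip_width: 0.0159
time_s: 6.27
ee_pos: [0.4349, 0.0714, 0.2008]
eef_rot: [-3.139, 0.004, 2.873]
force: [-0.1, -0.7, -2.3]
grip_width: 0.0155
```

```bash
python3 -m creep '{"translation":[[-3,34,0],[-6,67,-10],[-8,92,-30],[-8,92,-46],[-8,92,-46]],"yaw":[0,0,0,0,0],"gripper":[255,255,255,255,255]}'
python3 -m creep '{"translation":[[0,0,0],[0,0,0],[0,0,0]],"yaw":[0,0,0],"gripper":[255,255,255]}'
python3 - <<'E'
from h import *
c,o=grab("wrist"); save(c,"w5.png",(220,190,340,310),5); np.save("w5.npy",c,allow_pickle=True)
e=np.array(o['ee_pos']);print(e,o['eef_rot'])
for z in(.023,.028): print("pred hole",proj(c,[.427,.1635,z]))
R=Ro.from_euler('xyz',o['eef_rot']).as_matrix(); ax=R[:,2]
for d in(.0711,.0911,.1071): print(d,proj(c,e+ax*d))
E
```

```text
time_s: 6.68
ee_pos: [0.4251, 0.164, 0.1515]
eef_rot: [-3.136, -0.0, 2.875]
force: [-1.5, -0.9, -3.0]
grip_width: 0.0157
time_s: 6.93
ee_pos: [0.4254, 0.1635, 0.1521]
eef_rot: [-3.137, 0.0, 2.874]
force: [-0.2, 0.2, -1.9]
grip_width: 0.0158
[0.42542897 0.16346846 0.15213944] [-3.13692156e+00  4.52520748e-04  2.87392114e+00]
pred hole (np.float64(283.8672599890159), np.float64(206.85061924715208))
pred hole (np.float64(283.84942049949143), np.float64(208.44744556021084))
0.0711 (np.float64(282.5720390612796), np.float64(227.35252442876777))
0.0911 (np.float64(282.6292224585704), np.float64(218.71761023760453))
0.1071 (np.float64(282.6693339000219), np.float64(212.66062741694714))
```

View pics/w5.png

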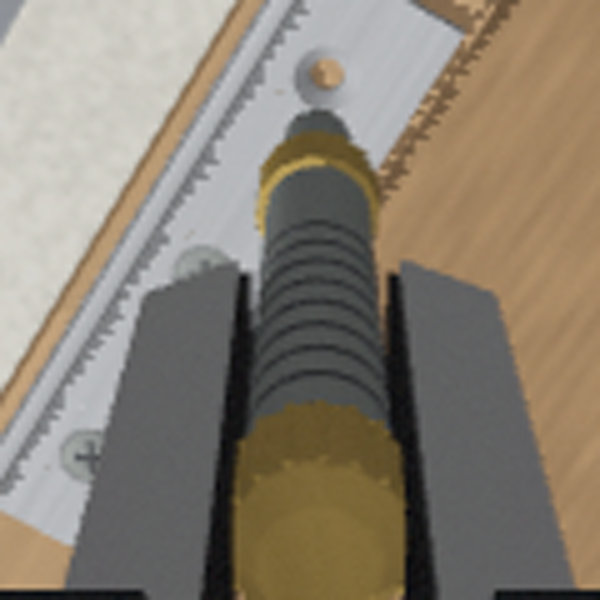

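The punch axis is at u≈284.0 throughout and the hole's mouth is centred at about (284.2,205.4). The collar's lower front edge is at v≈216.6 and the nose end at v≈211.6. Next I check the fore-aft alignment with those edges.

Run:
```python
from h import *
c=np.load("w5.npy",allow_pickle=True).item()
e=np.array([.42543,.16347,.15214]); R=Ro.from_euler('xyz',[-3.1369,.00045,2.8739]).as_matrix()
q=lambda x,d: np.round(proj(c,e+R[:,2]*d+R[:,0]*x),1)
print("shoulder front",q(.009,.0711),"collar top front",q(.009,.0591),"cap top c",q(0,-.0304),"cap rims",q(.009,-.0304),q(-.009,-.0304))
for L in(.020,.024,.028,.032,.036): print(L,q(.002,.0711+L),q(.0055,.0676+L))
print("axis at z .023",q(0,.1291)," +5mm x",q(.005,.1291),'+5mm y',np.round(proj(c,e+R[:,2]*.1291+R[:,1]*.005),1))
print(R[:,2])
# cap blob
hsv=cv2.cvtColor(c['pixels'],cv2.COLOR_RGB2HSV); m=cv2.inRange(hsv,(18,110,60),(35,255,255)); n,l,s,ce=cv2.connectedComponentsWithStats(m)
print([(list(s[i]),ce[i].round(1)) for i in range(1,n) if s[i][4]>60])
g=c['pixels'][192:216,274:296]; print(g.astype(int).sum(2)//3)
```

```text
shoulder front [282.6 215.8] collar top front [282.5 221.2] cap top c [282.1 305.6] cap rims [282.  287.8] [282.1 322.8]
0.02 [282.6 216.3] [282.6 213.5]
0.024 [282.6 214.8] [282.6 212. ]
0.028 [282.6 213.3] [282.6 210.5]
0.032 [282.7 211.8] [282.6 209. ]
0.036 [282.7 210.4] [282.7 207.6]
axis at z .023 [282.7 205.3]  +5mm x [282.7 200.1] +5mm y [288.2 205.3]
[-8.07267147e-04 -4.64452919e-03 -9.99988888e-01]
[([np.int32(272), np.int32(216), np.int32(24), np.int32(21), np.int32(162)], array([283.5, 222.8])), ([np.int32(266), np.int32(270), np.int32(35), np.int32(47), np.int32(1381)], array([283.3, 293.3])), ([np.int32(242), np.int32(329), np.int32(10), np.int32(66), np.int32(391)], array([245.7, 363. ])), ([np.int32(316), np.int32(329), np.int32(10), np.int32(66), np.int32(388)], array([321. , 362.7])), ([np.int32(317), np.int32(413), np.int32(104), np.int32(7), np.int32(722)], array([368.1, 416. ]))]
[[188 183 174 135 130 131 129 143 184 185 183 183 183 185 184 185 186 184
  184 182 179 181]
 [183 177 155 120 142 184 185 184 185 185 184 184 183 184 184 186 184 184
  183 180 181 183]

[... 1346 characters left out ...]
2 137 145 166 174 180 184 184
  185 186 187 185]
 [184 184 184 184 184 181 129 128 132 136 141 147 157 168 172 178 181 184
  186 187 186 186]
 [184 185 183 183 185 183 166 131 133 135 142 149 158 166 172 177 183 186
  186 185 184 186]
 [184 185 184 184 187 184 181 177 143 127 146 152 158 168 179 183 185 185
  186 185 186 183]
 [184 183 183 186 185 178 138 129  78  77  77  82 124 187 186 184 186 187
  186 185 185 182]
 [185 184 185 185 175  89  83  81  76  77  77  77  84 121 167 185 187 186
  186 186 182 182]
 [184 183 187 177 116  89  83  81  77  78  77  77  77  76 113 186 186 185
  187 184 182 185]
 [183 186 180 142  94  88  84  79  77  78  78  80  76  76  89 148 186 185
  186 182 185 187]]
```

Correction is about +1.4 mm along tool y, and the nose is roughly 25 mm long. Next I descend towards contact and watch the force.

```bash
python3 -m creep '{"translation":[[0,1.4,-10],[0,1.4,-20],[0,1.4,-26],[0,1.4,-26],[0,1.4,-26]],"yaw":[0,0,0,0,0],"gripper":[255,255,255,255,255]}'
python3 - <<'E'
from h import *
c,o=grab("wrist"); save(c,"w6.png",(220,190,340,310),5); np.save("w6.npy",c,allow_pickle=True); print(o['ee_pos'],o['force'],o['eef_rot'])
g=c['pixels'][192:224,270:300]; print(g.astype(int).sum(2)//3)
E
```

```text
time_s: 7.4
ee_pos: [0.4253, 0.1648, 0.1257]
eef_rot: [-3.136, -0.0, 2.874]
force: [0.9, 0.1, -1.5]
grip_width: 0.0158
[0.42531013 0.16479229 0.12574766] [ 0.86878269  0.09755678 -1.50732811] [-3.13649335e+00 -2.28354564e-04  2.87379369e+00]
[[152 150 147 143 143 169 193 189 185 179 147 126 131 145 186 188 188 187
  186 184 162 122 101 104 105 105 105 105 105 105]
 [153 149 147 139 150 192 191 187 180 162 123 131 131 141 178 187 188 186
  186 185 185 182 162 120 102 102 105 106 106 105]
 [150 148 140 147 182 193 187 183 174 135 132 130 131 136 159 187 188 186
  185 184 185 185 186 185 148 101 103 106 106 105]
 [148 145 142 159 193 190 186 180 156 120 132 144 187 186 188 188 187 185
  185 186 185 186 188 187 186 172 127 101 102 106]
 [147 137 147 191 192 186 181 168 124 131 131 144 186 188 188 186 186 186
  186 185 186 188 188 186 186 185 180 160 120  99]
 [138 143 171 192 189 185 179 142 128 131 133 145 187 188 187 186 185 186
  185 185 187 188 187 186 185 184 182 183 182 154]
 [145 155 192 192 186 181 159 118 131 141 178 186 188 188 186 186 186 186
  185 185 188 188 186 186 183 181 
[... 2442 characters left out ...]
 75  74  74  76  76  78
   75  91 148 187 188 189 186 187 188 184 185 187]
 [187 186 186 186 174 108  81  82  79  74  74  74  75  75  75  76  76  76
   76  73  82 121 170 187 187 187 186 184 187 189]
 [187 186 186 181 139  88  84  81  78  79  77  77  76  73  74  74  74  76
   76  74  73  72  90 148 187 186 182 186 188 189]
 [185 186 184 159  93  88  84  80  81  82  91 120 120 109  84  82  80  74
   72  76  73  75  90 147 188 184 184 187 190 187]
 [186 184 171  98  93  84  79  86 115 128 145 144 142 136  96  96  96  95
   96  81  75  75  72 100 166 184 187 188 189 185]
 [186 180 123  98  91  94 132 142 145 139 113 113  94  83  89  84  85  92
   96  97  87  72  74  88 145 187 189 189 185 183]]
```

View pics/w6.png

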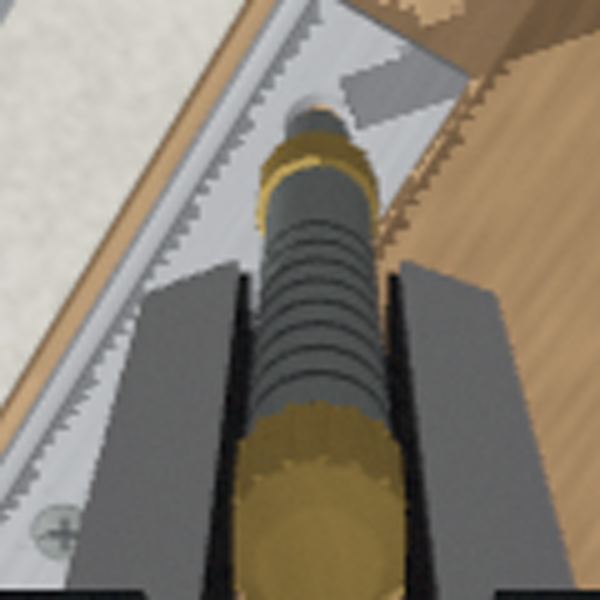

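Nose and hole are aligned: the mouth's centre is at about (283.7,214.7) and the axis at about (283.7,214.5). Next I press down in small steps.

```bash
python3 -m creep '{"translation":[[0,0,-2],[0,0,-4],[0,0,-5],[0,0,-5]],"yaw":[0,0,0,0],"gripper":[255,255,255,255]}'
python3 -m creep '{"translation":[[0,0,-1],[0,0,-1.5],[0,0,-1.5]],"yaw":[0,0,0],"gripper":[255,255,255]}'
python3 -m creep '{"translation":[[0,0,-1],[0,0,-1.5],[0,0,-1.5]],"yaw":[0,0,0],"gripper":[255,255,255]}'
```

```text
time_s: 7.78
ee_pos: [0.4254, 0.1648, 0.121]
eef_rot: [-3.137, 0.0, 2.874]
force: [0.1, -0.7, -2.1]
grip_width: 0.0155
time_s: 8.03
ee_pos: [0.4254, 0.1649, 0.1194]
eef_rot: [-3.137, 0.0, 2.874]
force: [0.4, -0.1, -1.7]
grip_width: 0.016
time_s: 8.28
ee_pos: [0.4254, 0.1648, 0.1178]
eef_rot: [-3.137, 0.0, 2.874]
force: [-0.8, 0.1, -2.4]
grip_width: 0.016
```

```bash
python3 -m creep '{"translation":[[0,0,-0.8],[0,0,-1],[0,0,-1]],"yaw":[0,0,0],"gripper":[255,255,255]}'
python3 -m creep '{"translation":[[0,0,-0.8],[0,0,-1],[0,0,-1]],"yaw":[0,0,0],"gripper":[255,255,255]}'
python3 -m creep '{"translation":[[0,0,-0.8],[0,0,-1],[0,0,-1]],"yaw":[0,0,0],"gripper":[255,255,255]}'
```

```text
time_s: 8.53
ee_pos: [0.4253, 0.1648, 0.1167]
eef_rot: [-3.137, -0.0, 2.874]
force: [-0.2, 0.5, -1.0]
grip_width: 0.0159
time_s: 8.78
ee_pos: [0.4253, 0.1648, 0.1157]
eef_rot: [-3.137, -0.0, 2.874]
force: [0.0, -0.2, -2.1]
grip_width: 0.0158
time_s: 9.03
ee_pos: [0.4254, 0.1648, 0.1147]
eef_rot: [-3.137, 0.0, 2.874]
force: [0.2, -0.8, -2.1]
grip_width: 0.0153
```

```bash
python3 -m creep '{"translation":[[0,0,-0.8],[0,0,-1],[0,0,-1]],"yaw":[0,0,0],"gripper":[255,255,255]}'
python3 -m creep '{"translation":[[0,0,-0.8],[0,0,-1],[0,0,-1]],"yaw":[0,0,0],"gripper":[255,255,255]}'
python3 -m creep '{"translation":[[0,0,-0.8],[0,0,-1],[0,0,-1]],"yaw":[0,0,0],"gripper":[255,255,255]}'
```

```text
time_s: 9.28
ee_pos: [0.4256, 0.1649, 0.1139]
eef_rot: [-3.137, 0.001, 2.874]
force: [-0.1, -0.5, 3.4]
grip_width: 0.0161
time_s: 9.53
ee_pos: [0.4258, 0.165, 0.1131]
eef_rot: [-3.137, 0.001, 2.874]
force: [-0.3, -0.6, 4.5]
grip_width: 0.0158
time_s: 9.78
ee_pos: [0.426, 0.165, 0.1123]
eef_rot: [-3.138, 0.002, 2.874]
force: [0.5, -0.5, 7.2]
grip_width: 0.016
```

```bash
python3 -m creep '{"translation":[[-0.2,0,-0.8],[-0.2,0,-1],[-0.2,0,-1]],"yaw":[0,0,0],"gripper":[255,255,255]}'
python3 -m creep '{"translation":[[-0.2,0,-0.8],[-0.2,0,-1],[-0.2,0,-1]],"yaw":[0,0,0],"gripper":[255,255,255]}'
```

```text
time_s: 10.03
ee_pos: [0.426, 0.1651, 0.1116]
eef_rot: [-3.138, 0.002, 2.874]
force: [0.2, 0.1, 7.8]
grip_width: 0.0159
time_s: 10.28
ee_pos: [0.4262, 0.1651, 0.111]
eef_rot: [-3.138, 0.003, 2.874]
force: [0.2, -0.6, 8.5]
grip_width: 0.0157
```

```bash
python3 -m creep '{"translation":[[-0.2,0,-0.8],[-0.2,0,-1],[-0.2,0,-1]],"yaw":[0,0,0],"gripper":[255,255,255]}'
python3 -m creep '{"translation":[[-0.2,0,-0.8],[-0.2,0,-1],[-0.2,0,-1]],"yaw":[0,0,0],"gripper":[255,255,255]}'
```

```text
time_s: 10.53
ee_pos: [0.4264, 0.1652, 0.1105]
eef_rot: [-3.139, 0.004, 2.874]
force: [0.5, -1.3, 9.6]
grip_width: 0.0157
time_s: 10.78
ee_pos: [0.4266, 0.1653, 0.1101]
eef_rot: [-3.14, 0.005, 2.874]
force: [-1.1, -0.8, 10.4]
grip_width: 0.0156
```

```bash
python3 -m creep '{"translation":[[-0.2,0,-0.6],[-0.2,0,-0.8],[-0.2,0,-0.8]],"yaw":[0,0,0],"gripper":[255,255,255]}'
```

```text
time_s: 11.03
ee_pos: [0.4269, 0.1653, 0.1099]
eef_rot: [-3.14, 0.007, 2.874]
force: [-0.3, -0.9, 10.8]
grip_width: 0.016
```

The arm gives about 1 mm per 12 N, so a slightly larger step is needed to trip it.

```bash
python3 -m creep '{"translation":[[-0.4,-0.1,-0.9],[-0.4,-0.1,-1.2],[-0.4,-0.1,-1.4]],"yaw":[0,0,0],"gripper":[255,255,255]}'
```

```text
time_s: 11.28
ee_pos: [0.4267, 0.1652, 0.1088]
eef_rot: [-3.14, 0.007, 2.874]
force: [-1.0, -1.6, 7.6]
grip_width: 0.016
```

The force fell from 10.8 to 7.6 N while the barrel sank past 5 mm, so it tripped. Next I lift and check the mark and the grip.

```bash
python3 -m creep '{"translation":[[0,0,5],[0,0,15],[0,0,40],[0,0,70],[0,0,90]],"yaw":[0,0,0,0,0],"gripper":[255,255,255,255,255]}'
python3 -m creep '{"translation":[[0,0,0],[0,0,0],[0,0,0]],"yaw":[0,0,0],"gripper":[255,255,255]}'
python3 - <<'E'
from h import *
c,o=grab("wrist"); save(c,"w7.png",(220,160,340,280),5); np.save("w7.npy",c,allow_pickle=True); print(o['ee_pos'],o['force'],o['eef_rot'])
m=[]
for f in("w5.npy","w7.npy"):
    c=np.load(f,allow_pickle=True).item()
    hsv=cv2.cvtColor(c['pixels'],cv2.COLOR_RGB2HSV); m=cv2.inRange(hsv,(18,110,60),(35,255,255)); n,l,s,ce=cv2.connectedComponentsWithStats(m)
    print([(s[i].tolist(),ce[i].round(1)) for i in range(1,n) if s[i][4]>60][:2])
E
```

```text
time_s: 11.7
ee_pos: [0.4267, 0.1653, 0.2013]
eef_rot: [-3.141, 0.008, 2.874]
force: [0.2, 0.9, -2.1]
grip_width: 0.0156
time_s: 11.95
ee_pos: [0.4261, 0.1651, 0.2001]
eef_rot: [-3.14, 0.007, 2.874]
force: [-0.7, -1.0, -2.4]
grip_width: 0.0158
[0.42610956 0.16512694 0.20012669] [-0.71943732 -0.99822634 -2.4076925 ] [-3.1399787   0.00652788  2.87409607]
[([272, 216, 24, 21, 162], array([283.5, 222.8])), ([266, 270, 35, 47, 1381], array([283.3, 293.3]))]
[([272, 216, 24, 20, 172], array([283.9, 222.6])), ([266, 270, 35, 47, 1378], array([283.3, 293.2]))]
```

View pics/w7.png

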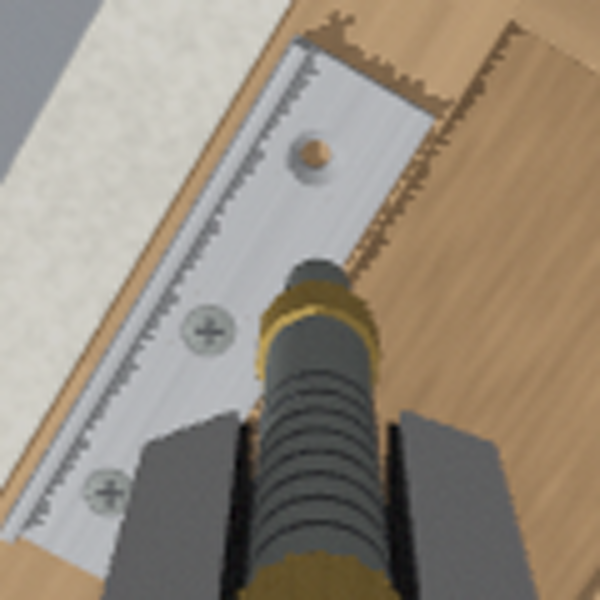

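The punch has not moved in the grip: cap and collar pixels are the same as before. The hole at crop (315,153) is now clear. Back to the block.

```bash
python3 -m creep '{"translation":[[3,-25,0],[7,-58,0],[10,-92,0],[14,-126,0],[18,-160,0]],"yaw":[0,0,0,0,0],"gripper":[255,255,255,255,255]}'
python3 -m creep '{"translation":[[4,-34,0],[8,-68,0],[12,-102,0],[16,-136,0],[19,-170,0]],"yaw":[0,0,0,0,0],"gripper":[255,255,255,255,255]}'
```

```text
time_s: 12.42
ee_pos: [0.4433, 0.0036, 0.1985]
eef_rot: [-3.139, 0.004, 2.874]
force: [0.4, 0.5, -1.7]
grip_width: 0.0157
time_s: 12.83
ee_pos: [0.4617, -0.168, 0.1969]
eef_rot: [-3.14, 0.001, 2.874]
force: [0.6, 0.4, -0.9]
grip_width: 0.0158
```

```bash
python3 -m creep '{"translation":[[5,-34,0],[9,-67,0],[13,-93,-5],[13,-93,-20],[13,-93,-30]],"yaw":[0,0,0,0,0],"gripper":[255,255,255,255,255]}'
python3 -m creep '{"translation":[[0,0,0],[0,0,0],[0,0,0]],"yaw":[0,0,0],"gripper":[255,255,255]}'
python3 - <<'E'
from h import *
c,o=grab("wrist"); save(c,"w8.png",(220,170,340,290),5); np.save("w8.npy",c,allow_pickle=True); e=np.array(o['ee_pos']);print(e,o['eef_rot'])
R=Ro.from_euler('xyz',o['eef_rot']).as_matrix(); a=e+R[:,2]*(e[2]-.045)
print("axis at block top",a,proj(c,a))
E
```

```text
time_s: 13.25
ee_pos: [0.4738, -0.2617, 0.164]
eef_rot: [-3.141, -0.002, 2.872]
force: [0.1, 0.1, -2.7]
grip_width: 0.0156
time_s: 13.5
ee_pos: [0.4739, -0.261, 0.1641]
eef_rot: [-3.141, -0.003, 2.873]
force: [0.4, 0.7, -2.0]
grip_width: 0.0163
[ 0.47387603 -0.26103252  0.16409464] [-3.14078869e+00 -2.64325756e-03  2.87320126e+00]
axis at block top [ 0.47354711 -0.26104136  0.04500045] (np.float64(282.7004961312967), np.float64(208.5375515687607))
```

View pics/w8.png

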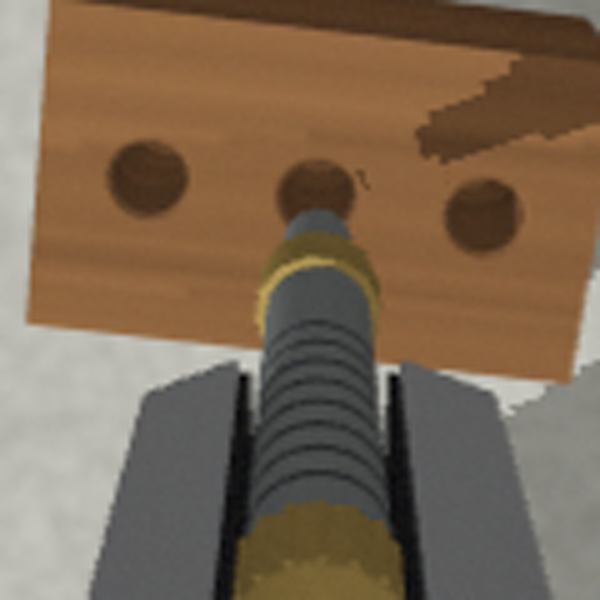

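Middle socket's mouth is at about (283.2,209.4) and the punch axis meets the block top at about (283.9,208.7). That is under 1 mm off, so I nudge it and lower.

```bash
python3 -m creep '{"translation":[[0.5,-0.4,-8],[0.5,-0.4,-16],[0.5,-0.4,-20],[0.5,-0.4,-20]],"yaw":[0,0,0,0],"gripper":[255,255,255,255]}'
python3 -m creep '{"translation":[[0,0,-2],[0,0,-5],[0,0,-8],[0,0,-8]],"yaw":[0,0,0,0],"gripper":[255,255,255,255]}'
```

```text
time_s: 13.88
ee_pos: [0.4741, -0.2611, 0.1433]
eef_rot: [-3.141, -0.004, 2.873]
force: [-0.4, 0.3, -2.5]
grip_width: 0.0158
time_s: 14.22
ee_pos: [0.474, -0.2611, 0.1347]
eef_rot: [-3.141, -0.004, 2.873]
force: [0.1, -0.1, -1.8]
grip_width: 0.0159
```

In the socket without contact force. Shoulder contact is expected at TCP z ≈ 0.1161.

```bash
python3 -m creep '{"translation":[[0,0,-5],[0,0,-10],[0,0,-15],[0,0,-17],[0,0,-17]],"yaw":[0,0,0,0,0],"gripper":[255,255,255,255,255]}'
python3 -m creep '{"translation":[[0,0,-1],[0,0,-1.5],[0,0,-1.5]],"yaw":[0,0,0],"gripper":[255,255,255]}'
```

```text
time_s: 14.63
ee_pos: [0.4737, -0.2609, 0.1169]
eef_rot: [3.142, -0.005, 2.873]
force: [-0.3, 0.4, -1.6]
grip_width: 0.016
time_s: 14.88
ee_pos: [0.4741, -0.2611, 0.116]
eef_rot: [-3.141, -0.004, 2.873]
force: [0.6, -0.4, 3.5]
grip_width: 0.016
```

Seated: z is 0.116 and the force has turned upward. Next I open slowly and retreat.

```bash
python3 -m creep '{"translation":[[0,0,0],[0,0,0],[0,0,0],[0,0,0],[0,0,0]],"yaw":[0,0,0,0,0],"gripper":[180,120,60,0,0]}' 10
for i in 1 2; do python3 -m creep '{"translation":[[0,0,0],[0,0,0],[0,0,0],[0,0,0],[0,0,0]],"yaw":[0,0,0,0,0],"gripper":[0,0,0,0,0]}'; done
```

```text
time_s: 15.3
ee_pos: [0.474, -0.2611, 0.1159]
eef_rot: [-3.141, -0.004, 2.873]
force: [0.5, 0.1, 0.2]
grip_width: 0.0465
time_s: 15.72
ee_pos: [0.474, -0.2611, 0.1159]
eef_rot: [-3.141, -0.004, 2.873]
force: [0.1, -0.5, 0.8]
grip_width: 0.0789
time_s: 16.13
ee_pos: [0.474, -0.2611, 0.116]
eef_rot: [-3.141, -0.004, 2.873]
force: [0.6, -0.4, -0.2]
grip_width: 0.0941
```

```bash
python3 -m creep '{"translation":[[0,0,20],[0,0,50],[0,0,80],[0,0,108],[0,0,108]],"yaw":[0,0,0,0,0],"gripper":[0,0,0,0,0]}'
python3 -m creep '{"translation":[[0,0,0],[0,0,0],[0,0,0]],"yaw":[0,0,0],"gripper":[0,0,0]}'
python3 - <<'E'
from h import *
c,o=grab("wrist"); save(c,"w9.png"); np.save("w9.npy",c,allow_pickle=True); print(o['ee_pos'])
for n in("w2.npy","w9.npy"):
    c=np.load(n,allow_pickle=True).item(); hsv=cv2.cvtColor(c['pixels'],cv2.COLOR_RGB2HSV)
    m=cv2.inRange(hsv,(18,110,60),(35,255,255)); m[:195]=0;m[245:]=0;m[:,:265]=0;m[:,305:]=0
    q=pts(c)[m>0]; k=q[:,2]>.141; print(n,q[k].mean(0),q[k][:,2].max(),k.sum())
t,o=grab("top"); P=pts(t)
for n,a in(("cupb",(370,190,402,230)),("cupa",(145,262,180,298))):
    Q=P[a[1]:a[3],a[0]:a[2]].reshape(-1,3); Q=Q[(Q[:,2]>.08)&(Q[:,2]<.11)]; print(n,cv2.minEnclosingCircle(Q[:,:2].astype(np.float32)))
E
```

```text
time_s: 16.55
ee_pos: [0.4754, -0.262, 0.2296]
eef_rot: [-3.139, 0.004, 2.873]
force: [0.7, 0.3, 1.3]
grip_width: 0.0944
time_s: 16.8
ee_pos: [0.4752, -0.2618, 0.2288]
eef_rot: [-3.139, 0.002, 2.873]
force: [-0.1, 0.5, -0.4]
grip_width: 0.094
[ 0.4751816  -0.26183131  0.22877574]
w2.npy [ 0.47267438 -0.26010229  0.14527397] 0.38325382417718235 371
w9.npy [ 0.47199889 -0.26048289  0.14461982] 0.3881464250200897 365
cupb ((0.5936347246170044, -0.2955751419067383), 0.03524225577712059)
cupa ((0.4015149176120758, 0.32338881492614746), 0.03655453026294708)
```

View pics/w9.png

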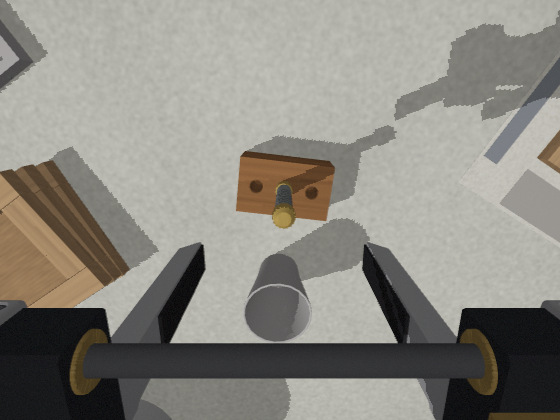

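```bash
python3 -c "
from station import ctrl
print(ctrl.hand_in())"
```

```text
the job is handed in; nothing more can be done
None
```

I punched the empty hole, stood the punch back in the middle socket, released it and handed the job in at about 17 s of the 51 s allowed. `ctrl.hand_in()` gives no verdict.

- **Trip:** the upward force read 10.8 N, about 13 N of push once the punch's weight is counted. It then fell to 7.6 N as the barrel sank past 5 mm, which fits the snap. The highest push I saw was about 13 N, below the 20 N limit. The camera was too coarse to show the mark itself, so the force drop is my only evidence for it.
- **Alignment:** nose and hole agreed within about 0.5 mm in the wrist image just before pressing. The tool tilted by 0.007 rad at most.
- **Punch back home:** its shoulder seated at the same tool height as when I picked it up (0.116 m). The cap's measured position matches the start within 1 mm, and the final picture shows the punch upright with the gripper open and clear.
- **Cups:** cup_a is unchanged. Cup_b read about 7 mm off in the final top view. I put that down to the gripper partly hiding it, as it looks unmoved in the wrist view.
- **Screwdriver:** I did not measure it again, but no move went near it.

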